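Final closure of a full sharps container

TASK

The sharps container is full: close it for good. With a fingertip, and without pinching it, push the orange thumb tab round on the lid, past the first click (temporary closure, yellow mark) until it stops in the final lock at the red mark, then take the hand away. Do not pull the container up out of its holder, and leave the other things on the bench where they are.

Things in the scene. Friction and masses are not known exactly. Their poses are not given: they have to be found in the camera images.
- holder: Fixed stainless bench holder: round base plate 176 mm across, 4 mm thick, with a steel ring at 58 to 70 mm height round the container. Origin: centre of the plate's underside, on the bench, on the container's vertical axis. Its -x axis points through the middle of the lid's drop opening. Place and yaw differ from run to run.
- sharps_bin (a joint): How far the container has been raised out of its holder, in m; 0 = seated. Yellow round tub, white lid 150 mm across, lid top 130 mm above the bench, 0.75 kg; a key in the holder keeps it from turning.
- lid_pivot (a point): Centre of the flat lid top, 130 mm above the bench, on the vertical axis about which the grey shutter turns. A hub 20 mm across stands 10 mm above the lid here. Beside the tab lie only lid and shutter (3 mm thick): from the hub out to the lid's edge at 75 mm nothing else is higher than 4 mm above the lid top.
- tab (a point): Centre of the upright orange thumb tab, 48 mm from the lid's axis, 13 mm above the lid top (143 mm above the bench). Rigid fin on the shutter: 30 mm long radially (33 to 63 mm from the axis), 8 mm thick in the direction of travel (14 mm at its foot, up to 6.5 mm above the lid), top 24 mm above the lid top. Its x axis points at the lid's axis, z up; it has to travel towards its -y.
- shutter (a joint): Angle of shutter and tab about lid_pivot's vertical axis, rad, growing counter-clockwise from above. 0 = open (green mark; tab 1.15 rad clockwise of the holder's -x axis; starts at 0 to 0.4); 0.95 = temporary closure (yellow mark, first detent); 1.40 = final closure (red mark, hard stop, stays). Push at the tab: 2 N, 5 N into the first detent, 8 N out of it; past 1.25 a spring pulls it home.
- tip_box: Bystander, loose: clear pipette tip box with an orange tray of tips, 122 x 84 x 62 mm, origin at the centre of its underside; to the left or right of the container.
- media_bottle: Bystander, loose: whitish bottle with a teal screw cap, 66 mm across, 136 mm tall, origin at the centre of its underside; on the other side of the container.
- tube_rack: Bystander, loose: teal rack with six capped tubes, 112 x 204 mm, 117 mm tall over the caps, origin at the centre of its underside; beyond the container.
- pipette: Bystander, loose: white hand pipette lying on the bench, 225 mm long (along its x axis, tip end at +x), 31 mm high, origin under the middle on the bench; beyond the container.

How it is judged:
By the outcome, as a careful person would: the job done as asked, in the order asked, and still so for the second after the job is handed in, with the robot touching nothing.
It also fails if it takes over 35 s, if anything falls off the work surface, if the arm or the gripper's body presses on something with over 40 N, if the wrist force passes 120 N, or if a joint passes its speed limit or range.

ROBOT

A 6-joint arm with a two-finger parallel gripper is mounted at the origin on the work surface. World frame = base frame: x ahead of the robot, y to its left, z up, the work surface at z = 0. Lengths are in m, angles in rad, forces in N, time in s.
With the tool pointing down it reaches from about 0.25 to 0.775 m from the base axis. Payload 4 kg.
Tool frame: the origin (TCP) lies midway between the tips of the shut fingers; the grasp point (between the pads) lies env.grip_depth behind it (env.grip_depth is the distance from the TCP to the grasp point, in m); z points along the fingers, y is the direction in which the jaws open and shut (so a half turn about z gives the same grasp; the last joint's range is limited). The gripper opens to 94 mm and grips with 3 to 60 N. Pads are 16 mm wide; open, the fingers measure 119 mm over their backs; the gripper's body (75 mm by 177 mm) begins 78 mm behind the grasp point.
Start: joints at [1.222, 0.087, 1.371, -0, 1.684, -0.103], TCP at [0.134, 0.533, 0.206] pointing down, gripper open.
Joint ranges: [-3.1, 3.1], [-0.76, 2.03], [0.27, 2.55], [-1.08, 4.22], [0.17, 2.65], [-2.57, 2.57]. Speed limits (rad/s): [2.79, 2.79, 3.14, 3.14, 3.14, 3.14].

INTERFACE

Orientations are given as a unit quaternion [w, x, y, z].
In Python, from station import telemetry, capture, calibration, job, env gives the robot as it stands.
- The arm moves only by the shell command python3 -m inch 'ROWS'. ROWS is JSON, a list of rows, each a list of 7 numbers: the shift along the world's x, y, z in m, then the turn, a rotation vector about the world's x, y, z in rad, then the opening, from 0 (shut) to 1 (fully open). A call has 1 to 20 rows; each row shifts and turns the commanded pose from where the row before left it; what a row does not reach is not made up. A row lasts 1/12 s, in which the tool goes at most 41.7 mm and 7.16 degrees, less where a joint would pass 70% of its speed; a pose out of reach is approached as far as the arm can. A call is refused whole if a number of a shift passes 0.0417 or a number of a turn 0.125, either way. A call with a gripper value outside its range is refused whole. The fingers move at their own pace and stop on an object; the grip force is fixed at half the most. Time passes only in rows, so rows that do not move let the fingers close. It gives the time, the measured TCP pose, the force and the opening at its end, in the units of the state.
- telemetry.sense(): the state, without advancing time (a new reading comes with each control period).
- capture(name): name is "side" or "top"; returns the picture (384x512x3 uint8, red, green, blue); there is no depth.
- calibration(name): a dict with "fx", "fy", "cx", "cy" (pixels), "extrinsics" (4x4, takes a point from camera to world coordinates). Camera axes: x right, y down, z forward; pixel columns grow to the right and rows downward; lengths in m; the calibration is good to about 2 mm. A picture is of the moment at which its call begins. calibration takes no time and is no camera call.
- job.close_job(): hands the job in, once; it reports no verdict.
The state is a dict: "time_s": time; "qpos": joint angles; "joint_vel": joint speeds; "joint_torque": joint torques, N m; "tool_pos": TCP position; "tcp_rot": TCP orientation; "force": force on the tool from outside, world axes, zero at the start; "moment": the same for the moment, N m; "width": finger opening in m.
Only numpy, scipy, OpenCV 4.12 (cv2) and the standard library are available. Lean on these libraries where they do the work, as an engineer would, in place of code of your own. Each camera call takes 0.05 s, during which the arm holds its last target.

## Working session

There is one attempt and no reset: what is moved stays moved. The work goes in short steps, Python scripts to look and compute and a shell command to move; the robot and the scene stay as the last step left them, time stands still between calls to the robot, and variables do not carry over. Pictures are saved under pics/ and viewed, and the job is handed in when it is done.

```bash
mkdir -p pics; python3 - <<'E'
from station import telemetry, capture, calibration, job, env
import cv2,numpy as np
for n in("side","top"):
    im=capture(n); cv2.imwrite(f"pics/{n}0.png",im[:,:,::-1]); c=calibration(n); print(n,c['fx'],c['cx'],c['cy'],np.round(c['extrinsics'],3).tolist())
s=telemetry.sense();print(s, env.grip_depth)
E
```

```text
side 397.3167672237347 250.43159273167194 192.47441378386299 [[-0.77, -0.489, 0.41, 0.175], [-0.638, 0.579, -0.508, 0.529], [0.011, -0.653, -0.757, 0.904], [0.0, 0.0, 0.0, 1.0]]
top 451.9214807792309 247.94378221117623 192.98413082805806 [[0.013, -0.99, 0.139, 0.414], [-1.0, -0.012, 0.013, -0.004], [-0.012, -0.139, -0.99, 1.473], [0.0, 0.0, 0.0, 1.0]]
{'time_s': 0.1, 'qpos': array([ 1.22193108e+00,  8.78653311e-02,  1.37210042e+00, -2.92716700e-06,
        1.68360723e+00, -1.03091717e-01]), 'joint_vel': array([-0.00028675,  0.00063852, -0.00307589,  0.00078424,  0.00120828,
        0.00117994]), 'joint_torque': array([ 2.24042575e-03, -3.41251981e+01, -3.03302586e+01,  7.20385252e-02,
        3.03646596e-02, -1.02422089e-04]), 'tool_pos': array([0.13364803, 0.53299988, 0.20443121]), 'tcp_rot': array([-2.20438956e-04,  1.22577811e-01,  9.92458412e-01, -9.65316170e-04]), 'force': array([0.80265356, 1.15392669, 0.44527941]), 'moment': array([-0.02518931, -0.07004707, -0.02396225]), 'width': 0.09423186244438471} 0.0188
```

View pics/side0.png

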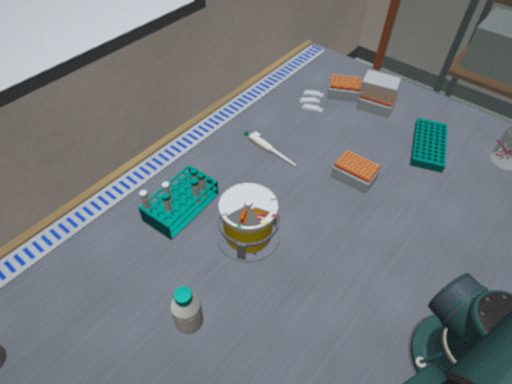

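View pics/top0.png

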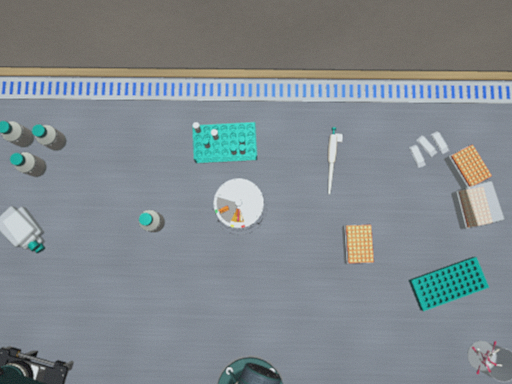

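```bash
python3 - <<'E'
import cv2,numpy as np
a=cv2.imread("pics/side0.png")[175:265,205:295]; b=cv2.imread("pics/top0.png")[170:240,200:280]
a=cv2.resize(a,(540,540),interpolation=cv2.INTER_CUBIC); cv2.imwrite("pics/za.png",a)
b=cv2.resize(b,(640,560),interpolation=cv2.INTER_CUBIC); cv2.imwrite("pics/zb.png",b)
E
```

```text
(no output)
```

View pics/za.png

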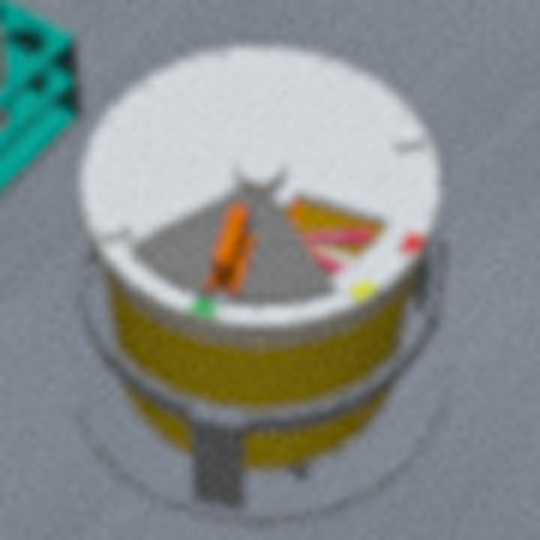

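View pics/zb.png

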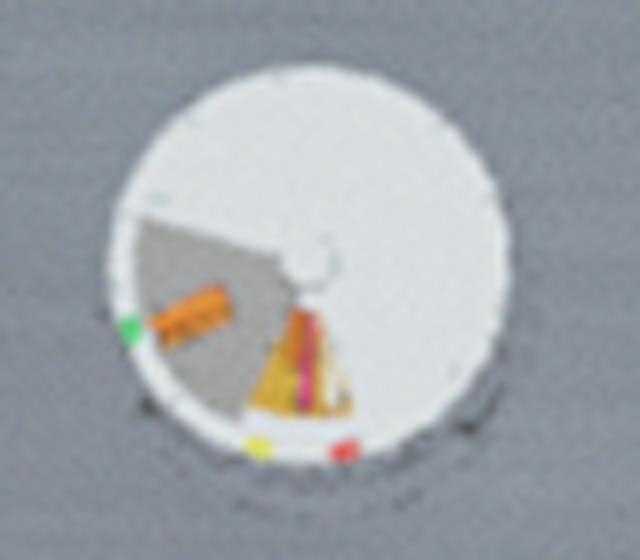

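```bash
cat > h.py <<'E'
import cv2,numpy as np
from station import calibration
def ray(n,u,v,z):
    c=calibration(n);E=np.array(c['extrinsics']);d=E[:3,:3]@np.array([(u-c['cx'])/c['fx'],(v-c['cy'])/c['fy'],1]);o=E[:3,3]
    return o+d*(z-o[2])/d[2]
def blob(im,n,hsvlo,hsvhi,z,box):
    x0,y0,x1,y1=box
    h=cv2.cvtColor(im[y0:y1,x0:x1],cv2.COLOR_BGR2HSV);m=cv2.inRange(h,hsvlo,hsvhi)
    k,l,s,c=cv2.connectedComponentsWithStats(m)
    return [(int(s[i,4]),np.round(c[i]+[x0,y0],1).tolist(),np.round(ray(n,*(c[i]+[x0,y0]),z),4)[:2].tolist()) for i in range(1,k) if s[i,4]>2]
E
python3 - <<'E'
from h import *
im=cv2.imread("pics/top0.png");B=(205,172,275,236)
h=cv2.cvtColor(im,cv2.COLOR_BGR2HSV)
m=cv2.inRange(h,(0,0,195),(180,35,255)); mm=np.zeros_like(m);mm[172:236,205:275]=m[172:236,205:275]
p=cv2.findContours(mm,0,1)[0];p=max(p,key=cv2.contourArea);q=cv2.convexHull(p)
(e)=cv2.fitEllipse(q);print(e); C=ray('top',*e[0],.13);print('C',C, 'rad', [np.linalg.norm(ray('top',*x[0],.13)-C).round(4) for x in q[::3]])
for nm,lo,hi,z in(('g',(40,80,60),(80,255,255),.131),('y',(22,120,150),(34,255,255),.131),('r',(174,100,100),(180,255,255),.131),('r2',(0,100,100),(4,255,255),.131),('o',(5,140,100),(18,255,255),.152)):
    for b in blob(im,'top',lo,hi,z,B):
        d=np.array(b[2])-C[:2]; print(nm,b,'r',np.hypot(*d).round(4),'ang',np.arctan2(d[1],d[0]).round(3))
# manual
for nm,u,v,z in(('tab',193,314,.154),('g',130,330,.13),('y',258,447,.13),('r',345,450,.13)):
    P=ray('top',200+u/8-.5,170+v/8-.5,z);d=(P-C)[:2];print(nm,P,np.hypot(*d),np.arctan2(d[1],d[0]))
E
```

```text
((238.2174835205078, 202.67938232421875), (48.94527816772461, 49.718441009521484), 62.497894287109375)
C [0.57275672 0.04297261 0.13      ] rad [np.float64(0.0754), np.float64(0.0747), np.float64(0.0742), np.float64(0.0731), np.float64(0.0736), np.float64(0.0745), np.float64(0.0732), np.float64(0.0746), np.float64(0.0745), np.float64(0.0749)]
g (7, [215.7, 211.0], [0.5468, 0.1097]) r 0.0716 ang 1.942
y (21, [234.3, 218.0], [0.5265, 0.0537]) r 0.0475 ang 2.914
y (3, [231.7, 225.3], [0.5047, 0.0613]) r 0.0705 ang 2.879
r (3, [238.0, 215.0], [0.5357, 0.043]) r 0.0371 ang 3.141
r2 (4, [238.0, 211.5], [0.5462, 0.0432]) r 0.0266 ang 3.133
r2 (3, [242.7, 225.7], [0.5041, 0.0286]) r 0.0701 ang -2.935
o (34, [223.6, 209.0], [0.5509, 0.085]) r 0.0474 ang 2.05
o (13, [236.4, 212.2], [0.5421, 0.0471]) r 0.0309 ang 3.008
o (6, [239.0, 217.5], [0.5265, 0.0392]) r 0.0464 ang -3.06
tab [0.55147521 0.08467208 0.154     ] 0.04681610858993905 2.042693190114541
g [0.54768232 0.10969615 0.13      ] 0.07127941839848187 1.9302641413825437
y [0.50462366 0.06108341 0.13      ] 0.07049904295967795 2.8817854107370784
r [0.50391895 0.0287407  0.13      ] 0.07029356885045761 -2.937719408918426
```

The top view shows the lid centre at about px (238.2, 202.7), i.e. (0.573, 0.043). The tab is at px (223.6, 209), about 0.12 rad along. The green, yellow and red marks run counter-clockwise from there. I'll shut the fingers and move to just behind the tab, staying high.

```bash
python3 -m inch '[[0.022,-0.0217,0.001,0,0,-0.12,0],[0.022,-0.0217,0.001,0,0,-0.12,0],[0.022,-0.0217,0.001,0,0,-0.12,0],[0.022,-0.0217,0.001,0,0,-0.12,0],[0.022,-0.0217,0.001,0,0,-0.12,0],[0.022,-0.0217,0.001,0,0,-0.12,0],[0.022,-0.0217,0.001,0,0,-0.12,0],[0.022,-0.0217,0.001,0,0,-0.12,0],[0.022,-0.0217,0.001,0,0,-0.12,0],[0.022,-0.0217,0.001,0,0,-0.12,0],[0.022,-0.0217,0.001,0,0,-0.12,0],[0.022,-0.0217,0.001,0,0,-0.12,0],[0.022,-0.0217,0.001,0,0,-0.12,0],[0.022,-0.0217,0.001,0,0,-0.12,0],[0.022,-0.0217,0.001,0,0,-0.12,0],[0.022,-0.0217,0.001,0,0,-0.12,0],[0.022,-0.0217,0.001,0,0,-0.12,0],[0.022,-0.0217,0.001,0,0,-0.12,0],[0.022,-0.0217,0.001,0,0,-0.12,0],[0.022,-0.0217,0.001,0,0,-0.12,0]]'; python3 -m inch '[[0,0,0,0,0,0,0],[0,0,0,0,0,0,0]]'
python3 - <<'E'
from station import *
from station import telemetry,capture
import cv2,numpy as np
from scipy.spatial.transform import Rotation as R
s=telemetry.sense();q=s['tcp_rot'];M=R.from_quat([q[1],q[2],q[3],q[0]]).as_matrix()
print(s['tool_pos'],'yaw y',np.arctan2(M[1,1],M[0,1]),M[:,2],s['width'],s['qpos'],s['force'])
a=capture('side')[:,:,::-1];b=capture('top')[:,:,::-1]
cv2.imwrite('pics/1.png',np.hstack([cv2.resize(a[150:270,180:310],(390,360)),cv2.resize(b[150:270,170:300],(390,360))]))
E
```

```text
time_s: 1.77
tool_pos: [0.5745, 0.0982, 0.2248]
tcp_rot: [-0.0, 0.97, 0.242, -0.001]
force: [0.5, -0.3, 0.4]
width: 0.0003
time_s: 1.93
tool_pos: [0.5741, 0.0984, 0.2241]
tcp_rot: [-0.0, 0.97, 0.245, -0.001]
force: [-0.3, 0.4, -0.2]
width: 0.0001
[0.57408694 0.09838318 0.22414804] yaw y -1.0762935285895363 [-2.59958864e-03  8.99478495e-05 -9.99996617e-01] 0.00011972487978462637 [7.22285486e-02 1.59227886e-01 1.25422188e+00 2.80899471e-04
 1.73072920e+00 1.14856498e+00] [-0.25954     0.35309173 -0.1821359 ]
```

View pics/1.png

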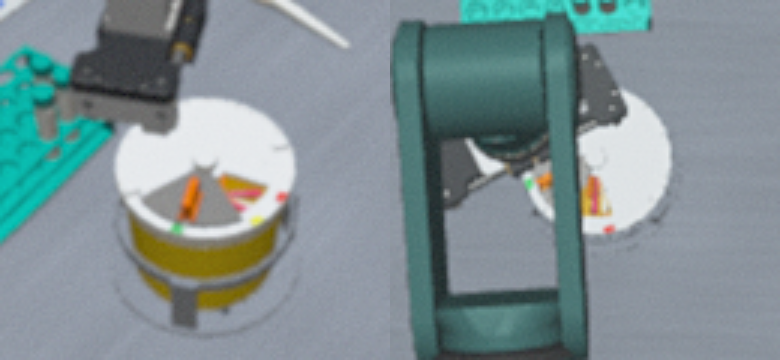

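The shut fingers hang above the lid on the clockwise side of the tab, clear of everything else. Next I'll go down to 12 mm above the lid.

```bash
python3 -m inch '[[0,0,-0.02,0,0,0,0],[0,0,-0.02,0,0,0,0],[0,0,-0.015,0,0,0,0],[0,0,-0.012,0,0,0,0],[0,0,-0.01,0,0,0,0],[0,0,-0.005,0,0,0,0],[0,0,0,0,0,0,0]]'
python3 - <<'E'
from station import telemetry,capture
import cv2,numpy as np
a=capture('side')[:,:,::-1]
cv2.imwrite('pics/2.png',cv2.resize(a[140:270,180:310],(585,585),interpolation=cv2.INTER_CUBIC))
E
```

```text
time_s: 2.62
tool_pos: [0.5729, 0.1, 0.1424]
tcp_rot: [-0.0, 0.969, 0.246, -0.001]
force: [-0.5, -0.5, 0.1]
width: 0.0005
```

View pics/2.png

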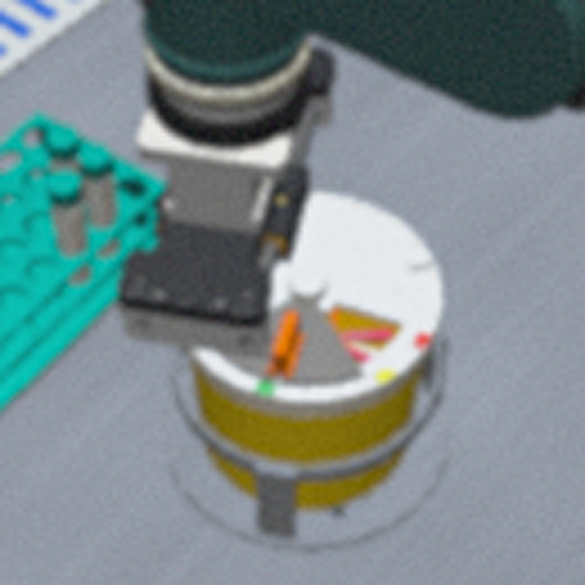

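```bash
python3 - <<'E'
import numpy as np
C=np.array([.5728,.0430]);r=.0495
P=lambda f:C+r*np.array([np.cos(f),np.sin(f)])
print(P(1.78)-[.5729,.1])
f=1.78;prev=P(f)
while f<3.13:
    f+=.075; n=P(f).round(4); print(round(f,3),'theta',round(f+.245,3),'sh',round(f+.245-1.935,3),(n-prev).round(4).tolist()); prev=n
E
```

```text
[-0.01038021 -0.00857927]
1.855 theta 2.1 sh 0.165 [-0.0036, -0.0009]
1.93 theta 2.175 sh 0.24 [-0.0035, -0.0012]
2.005 theta 2.25 sh 0.315 [-0.0034, -0.0014]
2.08 theta 2.325 sh 0.39 [-0.0033, -0.0017]
2.155 theta 2.4 sh 0.465 [-0.0032, -0.0019]
2.23 theta 2.475 sh 0.54 [-0.003, -0.0022]
2.305 theta 2.55 sh 0.615 [-0.0029, -0.0024]
2.38 theta 2.625 sh 0.69 [-0.0026, -0.0025]
2.455 theta 2.7 sh 0.765 [-0.0025, -0.0028]
2.53 theta 2.775 sh 0.84 [-0.0022, -0.003]
2.605 theta 2.85 sh 0.915 [-0.002, -0.0031]
2.68 theta 2.925 sh 0.99 [-0.0018, -0.0033]
2.755 theta 3.0 sh 1.065 [-0.0015, -0.0033]
2.83 theta 3.075 sh 1.14 [-0.0013, -0.0035]
2.905 theta 3.15 sh 1.215 [-0.001, -0.0036]
2.98 theta 3.225 sh 1.29 [-0.0008, -0.0036]
3.055 theta 3.3 sh 1.365 [-0.0004, -0.0037]
3.13 theta 3.375 sh 1.44 [-0.0002, -0.0037]
```

```bash
python3 -m inch '[[-0.0035,-0.0028,0,0,0,0,0],[-0.0035,-0.0029,0,0,0,0,0],[-0.0034,-0.0029,0,0,0,0,0],[-0.0036,-0.0009,0,0,0,0.04,0],[-0.0035,-0.0012,0,0,0,0.075,0],[-0.0034,-0.0014,0,0,0,0.075,0],[-0.0033,-0.0017,0,0,0,0.075,0],[-0.0032,-0.0019,0,0,0,0.075,0],[-0.003,-0.0022,0,0,0,0.075,0]]'
python3 - <<'E'
from station import telemetry,capture
import cv2,numpy as np
a=capture('side')[:,:,::-1]
p=telemetry.sense()['tool_pos'][:2]-[.5728,.043];print(np.hypot(*p),np.arctan2(p[1],p[0]))
cv2.imwrite('pics/3.png',cv2.resize(a[140:270,180:310],(585,585),interpolation=cv2.INTER_CUBIC))
E
```

```text
time_s: 3.42
tool_pos: [0.544, 0.0818, 0.1446]
tcp_rot: [0.0, 0.897, 0.441, 0.002]
force: [2.1, 1.4, -0.2]
width: 0.0008
0.04817958138957921 2.2218377891952557
```

View pics/3.png

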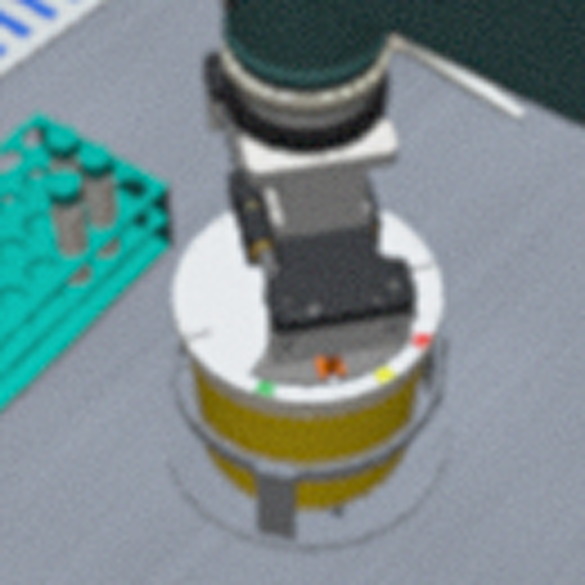

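The tab (px ~(330,367) in the crop) has moved from green to about midway to yellow, with 2.5 N on the tool. I'll keep going.

```bash
python3 -m inch '[[-0.003,-0.0022,-0.001,0,0,0.075,0],[-0.0028,-0.0025,-0.001,0,0,0.075,0],[-0.0025,-0.0028,0,0,0,0.075,0],[-0.0022,-0.003,0,0,0,0.075,0],[-0.002,-0.0031,0,0,0,0.075,0]]'; python3 -m inch '[[-0.0018,-0.0033,0,0,0,0.075,0],[-0.0015,-0.0033,0,0,0,0.075,0]]'; python3 -m inch '[[-0.0013,-0.0035,0,0,0,0.075,0],[-0.001,-0.0036,0,0,0,0.075,0]]'
python3 - <<'E'
from station import telemetry,capture
import cv2,numpy as np
a=capture('side')[:,:,::-1]
p=telemetry.sense()['tool_pos'][:2]-[.5728,.043];print(np.hypot(*p),np.arctan2(p[1],p[0]))
cv2.imwrite('pics/4.png',cv2.resize(a[140:270,180:310],(585,585),interpolation=cv2.INTER_CUBIC))
E
```

```text
time_s: 3.88
tool_pos: [0.5314, 0.0689, 0.1424]
tcp_rot: [-0.0, 0.8, 0.6, 0.002]
force: [0.0, 1.8, 1.4]
width: 0.0003
time_s: 4.05
tool_pos: [0.528, 0.0634, 0.1424]
tcp_rot: [-0.001, 0.752, 0.659, 0.003]
force: [1.4, 8.5, -1.7]
width: 0.0003
time_s: 4.22
tool_pos: [0.5253, 0.0574, 0.1422]
tcp_rot: [-0.002, 0.701, 0.714, 0.003]
force: [-1.0, 4.7, 0.7]
width: 0.0005
0.04925671348547118 2.8916104674896244
```

View pics/4.png

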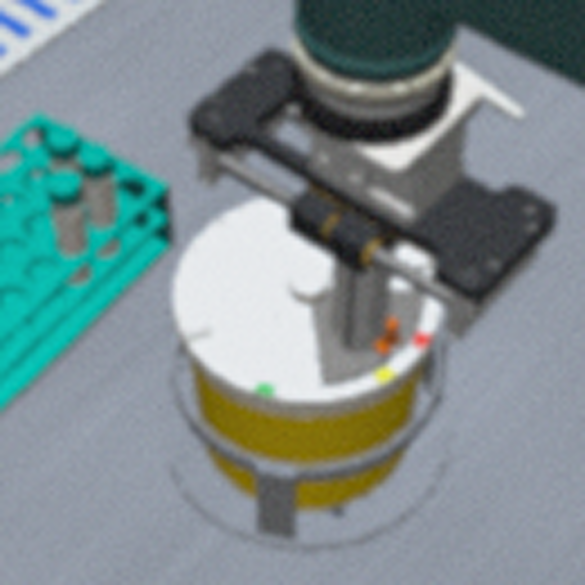

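The tab (px ~(388,335)) is past yellow at (385,375). The peak reading was 8.5 N, which fits leaving the detent. I'll push on to the stop.

```bash
python3 -m inch '[[-0.0008,-0.0036,0,0,0,0.075,0],[-0.0004,-0.0037,0,0,0,0.075,0]]'; python3 -m inch '[[-0.0002,-0.003,0,0,0,0.05,0]]';  python3 -m inch '[[0,-0.002,0,0,0,0,0]]'
python3 - <<'E'
from station import telemetry,capture
import cv2,numpy as np
a=capture('side')[:,:,::-1]
p=telemetry.sense()['tool_pos'][:2]-[.5728,.043];print(np.hypot(*p),np.arctan2(p[1],p[0]))
cv2.imwrite('pics/5.png',cv2.resize(a[140:270,180:310],(585,585),interpolation=cv2.INTER_CUBIC))
E
```

```text
time_s: 4.43
tool_pos: [0.5239, 0.0472, 0.1421]
tcp_rot: [0.0, 0.646, 0.763, 0.0]
force: [0.1, 1.0, 0.6]
width: 0.0005
time_s: 4.52
tool_pos: [0.5237, 0.0447, 0.1421]
tcp_rot: [-0.001, 0.627, 0.779, 0.001]
force: [-0.9, 8.2, 1.2]
width: 0.0004
time_s: 4.6
tool_pos: [0.5237, 0.0446, 0.1421]
tcp_rot: [-0.002, 0.627, 0.779, 0.003]
force: [-1.1, 10.1, 0.4]
width: 0.0005
0.049092319419928455 3.1084277955590123
```

View pics/5.png

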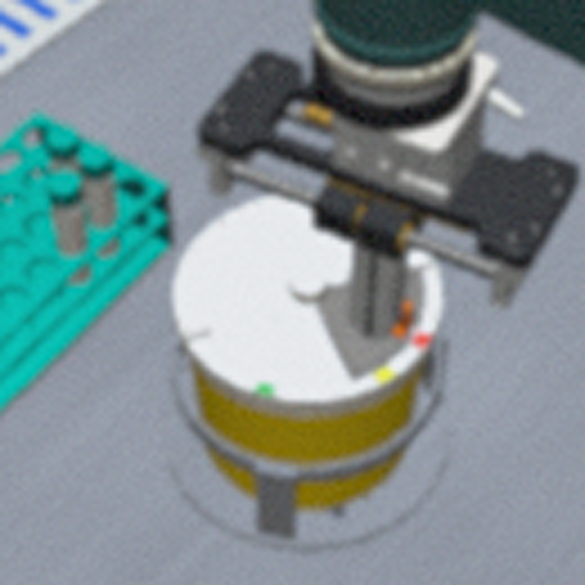

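It has stopped dead at the red mark: 10 N and no further travel. Now I'll back off the way I came and lift well clear.

```bash
python3 -m inch '[[0,0.006,0,0,0,0,0],[0,0.008,0,0,0,0,0],[0,0.002,0.012,0,0,0,0],[0,0,0.02,0,0,0,0],[0,0,0.025,0,0,0,0],[0,0,0.025,0,0,0,0],[-0.02,0,0.02,0,0,0,0],[-0.03,0,0.01,0,0,0,0],[-0.035,0,0.01,0,0,0,0],[-0.035,0,0,0,0,0,0],[-0.035,0,0,0,0,0,0],[-0.03,0,0,0,0,0,0],[-0.01,0,0,0,0,0,0],[0,0,0,0,0,0,0],[0,0,0,0,0,0,0]]'
python3 - <<'E'
from station import telemetry,capture
from h import *
a=capture('side')[:,:,::-1].copy();b=capture('top')[:,:,::-1].copy()
C=ray('top',238.217,202.679,.13)
for o in blob(b,'top',(5,140,100),(18,255,255),.152,(205,172,275,236)):
    d=np.array(o[2])-C[:2];t=np.arctan2(d[1],d[0])%(2*np.pi);print('top',o,np.hypot(*d),t,'shutter',t-1.935)
for o in blob(a,'side',(5,140,100),(18,255,255),.145,(205,180,290,235)):
    d=np.array(o[2])-C[:2];t=np.arctan2(d[1],d[0])%(2*np.pi);print('side',o,np.hypot(*d),t)
cv2.imwrite('pics/6.png',cv2.resize(a[140:270,180:310],(585,585),interpolation=cv2.INTER_CUBIC))
cv2.imwrite('pics/7.png',b)
E
```

```text
time_s: 5.9
tool_pos: [0.3296, 0.0579, 0.2644]
tcp_rot: [0.001, 0.627, 0.779, 0.001]
force: [0.4, -0.5, -0.2]
width: 0.0002
top (35, [241.0, 218.0], [0.5251, 0.0333]) 0.04862981024181478 3.341861754846924 shutter 1.4068617548469238
side (85, [265.0, 208.6], [0.5253, 0.0365]) 0.04789740297070078 3.277173159097313
```

View pics/6.png

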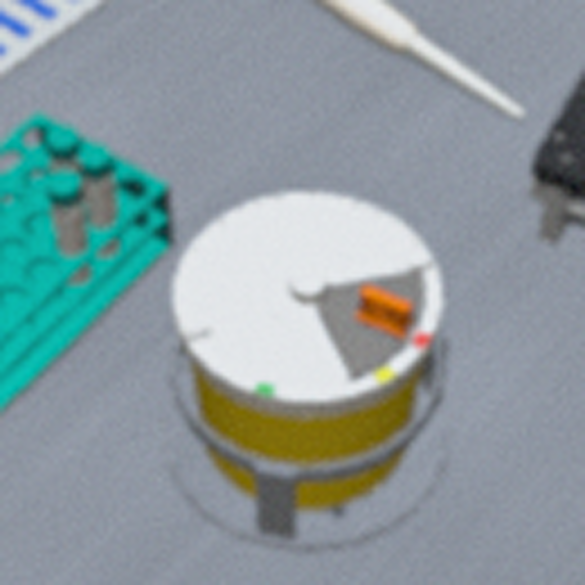

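View pics/7.png

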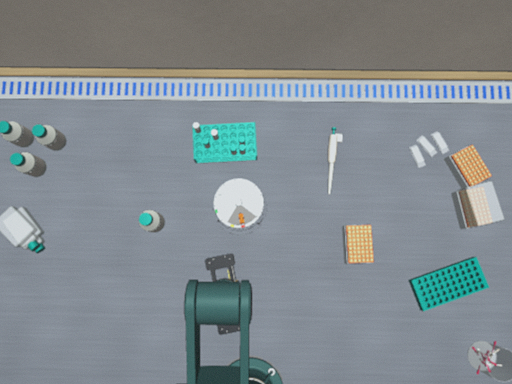

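The tab points at the red mark and the opening is covered. The shutter measures 1.41 rad in the top view, and the container and other items are where they were. I'm handing it in.

```bash
python3 -c "
from station import job
print(job.close_job())"
```

```text
the job is handed in; nothing more can be done
None
```

The sharps container is closed for good, with the orange tab at the red mark. I pushed it round with the shut fingertips, past the yellow click, until it stopped, then backed off, lifted away and handed the job in at about 6 s.

- **Push forces:** the highest readings were 8.5 N leaving the yellow detent and 10 N at the stop, where it would move no further. I read the force only at the end of each move, so a short peak in between could have been missed.
- **Final angle:** with the hand away, the top view put the shutter at 1.41 rad against a nominal 1.40. The side view came out about 0.06 rad lower; that one is rougher, because I had to assume a height for the tab.
- **Scene:** by eye, the drop opening is covered, the container is still seated, and the bottle, rack, pipette and tip box look unmoved. I did not measure their positions.

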